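# Clamp a chromatography column in its holder

### The arm

A 6-joint arm with a two-finger parallel gripper is mounted at the origin on the work surface. World frame = base frame: x ahead of the robot, y to its left, z up, the work surface at z = 0. Lengths are in mm, angles in rad, forces in N, time in s.
With the tool pointing down it reaches from about 250 to 775 mm from the base axis. Payload 4 kg.
Tool frame: the origin (TCP) lies on the centre line of the jaws, within the pads' length; the fingertips stand 8 mm ahead of it and the grasp point (between the pads) lies 11 mm behind it; z points along the fingers, y is the direction in which the jaws open and shut (so a half turn about z gives the same grasp; the last joint's range is limited). The gripper opens to 94 mm and grips with 3 to 60 N. Pads are 16 mm wide; open, the fingers measure 119 mm over their backs; the gripper's body (75 mm by 177 mm) begins 78 mm behind the grasp point.
Start: joints at [1.221, 0.087, 1.371, -0, 1.684, -0.103], TCP at [134.375, 533.351, 213.506] pointing down, gripper open.
Joint ranges: [-3.1, 3.1], [-0.76, 2.03], [0.27, 2.55], [-1.08, 4.22], [0.17, 2.65], [-2.57, 2.57]. Speed limits (rad/s): [2.79, 2.79, 3.14, 3.14, 3.14, 3.14].

### API

Orientations are given as a unit quaternion [x, y, z, w].
In Python, from bench import * gives the robot as it stands. The module is installed in compiled form; this text tells all that it offers. Calls block until the motion is done:
- movep(position, orientation): joint-space move of the TCP to a pose.
- move_straight(position, frame=None, rate=150, stop_force=None): straight line of the TCP; frame=None keeps the orientation; rate is the mean speed in mm/s. With stop_force (N) it stops when the force on the tool has changed by that much, and returns True; else False.
- move_joints(angles): joint-space move.
- move_gripper(opening): finger opening in mm; the grip force is fixed at half the most; returns when the fingers have stopped.
- hold(seconds).
- inverse_kinematics(position, orientation): joint angles nearest the present ones, or None.
- read_camera(name): name is "scene" or "top"; returns a dict with "color" (480x640x3 uint8, blue, green, red), "range_z" (480x640 float32, mm along the optical axis (not along the pixel's ray), 0 where there is no reading), "mtx" (3x3 intrinsics, pixels), "camera_from_world" (4x4, takes a point from world to camera coordinates). Camera axes: x right, y down, z forward; pixel columns grow to the right and rows downward; lengths in mm; the calibration is good to about 2 mm. A picture is of the moment at which its call begins.
A pose or a line that the arm cannot do raises IKError and nothing moves.
- finish_job(): hands the job in, once; it reports no verdict.
Readings, each from a call of its own:
- current_clock(): time.
- current_qpos(): joint angles.
- current_joint_vel(): joint speeds.
- current_joint_torque(): joint torques, N m.
- current_tool_pos(): TCP position.
- current_eef_rot(): TCP orientation.
- current_wrist_force(): force on the tool from outside, world axes, zero at the start.
- current_torque(): the same for the moment, N m.
- current_finger_gap(): finger opening in mm.
Only numpy, scipy, OpenCV 4.12 (cv2) and the standard library are available. Lean on these libraries where they do the work, as an engineer would, in place of code of your own. Each camera call takes 0.05 s, during which the arm holds its last target. There are 200 camera calls.

### The job

Lay the long steel column in the two V-blocks of the column holder, then free the tailstock by its clamp knob and slide it up until it has pushed the column home against the seat in the head and its spring nose is pressed about half-way in. Lock the tailstock there firmly with the knob so that it stays when you let go. Never drive the nose right in, and leave the short column, bottles, beaker and spanner where they are.

Things in the scene. Friction and masses are not known exactly. Their poses are not given: they have to be found in the camera images.
- column_mid (a point): centre of the long steel column: 160 mm long, a 26 mm tube 110 mm long with a hexagonal fitting (38 mm across flats, 25 mm long) at each end, about 0.45 kg, loose, lying on the bench with its centre 19 mm up. Its x axis runs along the column; both ends are alike.
- short_column_mid (a point): centre of a bystander of the same make but only 100 mm long, lying on the bench; not wanted.
- cradle (a point): point fixed to the holder, midway between its two V-blocks, at the height of the tube's centre line when it lies in them: 75 mm above the bench. x axis: along the rail, from tailstock to head. The V-blocks (12 mm thick, open upwards, walls to 78 mm above the bench) have their middles 34 mm either side of it along x. The column can be laid with its centre at x = -14 mm to 0 (-7 mm is best).
- rail_mid (a point): point on top of the rail, 32 mm above the bench, 30 mm from the cradle point towards the tailstock; axes as the cradle. The bolted-down base is 370 x 90 mm. The fixed head (64 mm wide, 100 mm high, front at cradle x = +100 mm) carries a round steel seat that faces the column; it has been set, and stays, anywhere so that a column pushed home has its centre at cradle x = 0 to +12 mm.
- knob_grip (a point): centre of the black bar-shaped clamp knob on top of the tailstock (bar 64 mm long, 16 mm wide, from 106 to 138 mm above the bench; this point at 122 mm), on the knob's upright axis. Its x axis runs along the bar and turns with it. It may be held to slide the tailstock.
- knob (a joint): angle of the clamp knob in rad, growing clockwise seen from above (tightening), 0 to 2.0 between end stops. Below 0.6 the tailstock is free; from 0.6 it clamps harder and harder and it is firm (holds over 25 N) from 1.1. Needs about 0.2 N m free and 0.3 N m when tight; stays where it is left. The bar stands across the rail at 0.35.
- bottle_a: clear glass bottle with a blue cap, 170 mm high, 80 mm across, bystander; origin at the centre of its foot.
- bottle_b: amber glass bottle, the same size, bystander; origin at the centre of its foot.
- beaker: glass beaker 72 mm across and 90 mm high, bystander; origin at the centre of its foot.
- spanner: steel spanner 170 mm long lying on the bench, bystander.
- column: the same long column, with its origin on its underside, 19 mm below column_mid.
- tailstock: grey sliding block on the rail, 60 mm along it, 64 mm wide, top 94 mm above the bench; origin on the rail top under its middle, x axis towards the head. A sprung nose (white 30 mm face, 55 mm ahead of the origin, on the column's line) gives way by up to 16 mm: 4 N at first, 12 N half-way, 20 N right in (1 N per mm). Unclamped it slides at 1 to 3 N and the nose can push it back.
There are look-alikes about, which are no part of the job. Leave any black or green look-alike of the column alone.

How it is judged (in metres and radians):
On the way, in this order (a step that is already met when the one before it is completed fails the run):
1. the long column lies in both V-blocks (x of column_mid in the frame of cradle between -0.018 and 0.004 m and y of column_mid in the frame of cradle between -0.004 and 0.004 m and z of column_mid in the frame of cradle between -0.004 and 0.004 m and angle between the x axis of column_mid and the x axis of cradle, either way round below 0.06 rad), for 0.2 s.
2. the freed tailstock has been slid up and its nose is pressed in (value of joint knob below 0.8 rad and contact force between tailstock and column above 7.5 N), for 0.2 s.
At the end, for the whole second after the job is handed in: The long column lies in both V-blocks (centre at cradle x -3 to +15 mm, within 4 mm across and in height, 0.06 rad), pressed against the seat by the nose with 7.5 to 16.5 N (nose in by 3.5 to 12.5 of 16 mm), the knob is beyond 1.1 rad, and the tailstock stands still (value of joint knob above 1.1 rad and x of column_mid in the frame of cradle between -0.003 and 0.015 m and y of column_mid in the frame of cradle between -0.004 and 0.004 m and z of column_mid in the frame of cradle between -0.004 and 0.004 m and angle between the x axis of column_mid and the x axis of cradle, either way round below 0.06 rad and contact force between tailstock and column between 7.5 and 16.5 N and linear speed of tailstock below 0.003 m/s); the robot touches nothing.
It fails at once if the nose was driven right in and overloaded the column (over 24 N) (contact force between tailstock and column above 24 N).
It fails at once if a bystander was moved by more than 30 mm (distance of any of short_column_mid, bottle_a, bottle_b, beaker, spanner from where it was at the start of the episode above 0.03 m).
It also fails if it takes over 54 s, if anything falls off the work surface, if the arm or the gripper's body presses on something with over 40 N, if the wrist force passes 120 N, or if a joint passes its speed limit or range.

## Working session

There is one attempt and no reset: what is moved stays moved. The work goes in short steps, each a Python script; the robot and the scene stay as the last script left them, time stands still between calls to the robot, and variables do not carry over. Pictures are saved under pics/ and viewed, about 8 in all and at most 12, crops included, and the job is handed in when it is done.

```bash
mkdir -p pics
cat > h.py <<'E'
from bench import *
import numpy as np, cv2
from scipy.spatial.transform import Rotation as R
def cam(n):
    d=read_camera(n); return d
def pts(d):
    z=d["range_z"].astype(float); v,u=np.mgrid[:480,:640]; K=d["mtx"]
    c=np.stack([(u-K[0,2])/K[0,0]*z,(v-K[1,2])/K[1,1]*z,z],-1)
    T=np.linalg.inv(d["camera_from_world"]); return c@T[:3,:3].T+T[:3,3]
def ray(d,u,v,h):
    T=np.linalg.inv(d["camera_from_world"]); r=T[:3,:3]@np.linalg.inv(d["mtx"])@[u,v,1]
    o=T[:3,3]; return o+r*(h-o[2])/r[2]
def proj(d,p):
    c=d["camera_from_world"]@np.r_[p,1]; q=d["mtx"]@c[:3]; return q[:2]/q[2]
def down(yaw): # tool down, jaw axis (y) direction = yaw+90deg
    return (R.from_euler('z',yaw)*R.from_euler('x',np.pi)).as_quat()
E
python3 - <<'E'
from h import *
import pickle
for n in("top","scene"):
    d=cam(n); cv2.imwrite(f"pics/{n}0.png",d["color"]); pickle.dump(d,open(n+"0.pkl","wb"))
    T=np.linalg.inv(d["camera_from_world"]); print(n,T.round(2),d["mtx"])
print(current_eef_rot(),down(0),current_clock())
E
```

```text
top [[ 1.00000e-02 -1.00000e+00  4.00000e-02  4.34850e+02]
 [-1.00000e+00 -1.00000e-02 -1.00000e-02  1.86300e+01]
 [ 1.00000e-02 -4.00000e-02 -1.00000e+00  1.50588e+03]
 [ 0.00000e+00  0.00000e+00  0.00000e+00  1.00000e+00]] [[503.51259519   0.         322.69306572]
 [  0.         503.51259519 236.49479484]
 [  0.           0.           1.        ]]
scene [[-1.90000e-01  8.40000e-01 -5.10000e-01  1.20182e+03]
 [ 9.80000e-01  1.70000e-01 -9.00000e-02  1.39700e+02]
 [ 1.00000e-02 -5.20000e-01 -8.50000e-01  1.28546e+03]
 [ 0.00000e+00  0.00000e+00  0.00000e+00  1.00000e+00]] [[458.36774208   0.         314.6831476 ]
 [  0.         458.36774208 228.43705245]
 [  0.           0.           1.        ]]
[ 1.23096645e-01  9.92394194e-01 -9.67681304e-04 -2.09620507e-04] [1.000000e+00 0.000000e+00 0.000000e+00 6.123234e-17] 0.1
```

View pics/top0.png

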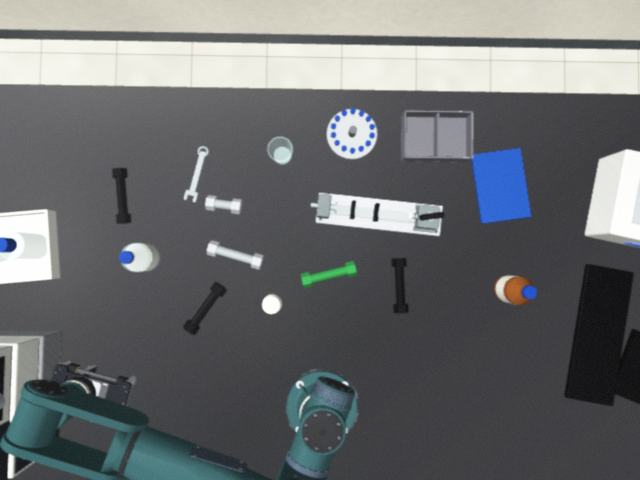

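View pics/scene0.png

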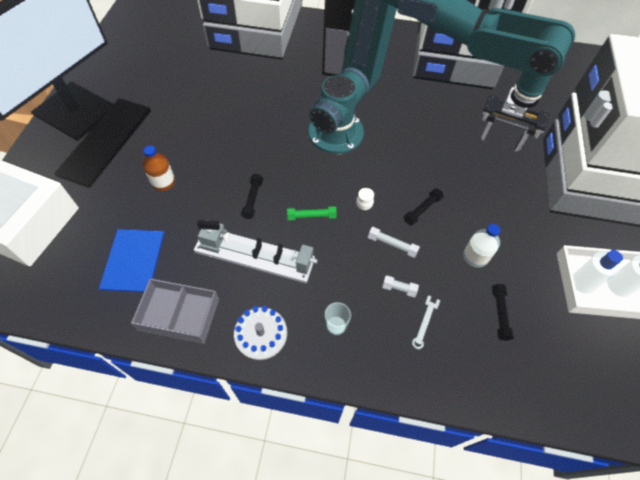

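Top view: the long column is at about (236,255), the short one at (223,204). The holder is at (378,214) with its head on the left (322,205), V-blocks at (353,210) and (376,212), and the tailstock and black knob on the right at (430,216). The scene view agrees. Next I'll measure these.

```bash
cat > m.py <<'E'
from h import *
import pickle
def rect(xy):
    r=cv2.minAreaRect(xy.astype(np.float32)); b=cv2.boxPoints(r); e=b[1]-b[0]; f=b[2]-b[1]
    if np.linalg.norm(f)>np.linalg.norm(e): e,f=f,e
    return np.array(r[0]).round(1),np.degrees(np.arctan2(e[1],e[0])).round(1),np.linalg.norm(e).round(1),np.linalg.norm(f).round(1)
for n in("top","scene"):
    d=pickle.load(open(n+"0.pkl","rb")); P=pts(d); g=d["color"].max(2); z=P[...,2]; X,Y=P[...,0],P[...,1]
    colm=(abs(X-385)<75)&(abs(Y-265)<110)&(z>8)&(z<60)&(g>90)
    # biggest component
    nl,l,s,_=cv2.connectedComponentsWithStats(colm.astype(np.uint8)); k=1+s[1:,4].argmax(); colm=l==k
    print(n,"col",rect(P[colm][:,:2]),np.percentile(z[colm],[5,50,95]).round(1))
    hol=(abs(X-500)<110)&(abs(Y+160)<230)&(z>12)&(z<150)
    nl,l,s,_=cv2.connectedComponentsWithStats(hol.astype(np.uint8)); k=1+s[1:,4].argmax(); hol=l==k
    print("holder",rect(P[hol][:,:2]),np.histogram(z[hol],bins=range(10,150,8)))
    for nm,m in(("knob",hol&(g<75)&(z>95)),("vblocks",hol&(g<75)&(z<95)),("block tops",hol&(g>75)&(z>85)&(z<105)&True),("rail",hol&(g>75)&(z<45))):
        nl,l,s,c=cv2.connectedComponentsWithStats(m.astype(np.uint8))
        for i in range(1,nl):
            if s[i,4]>15: q=P[l==i]; print(nm,s[i,4],c[i].round(1),rect(q[:,:2]),np.percentile(q[:,2],[5,50,95]).round(1))
a=pickle.load(open("top0.pkl","rb"))["color"][180:245,300:455]; b=pickle.load(open("scene0.pkl","rb"))["color"][205:290,185:325]
A=cv2.resize(a,(780,327),interpolation=2)[:290];B=cv2.resize(b,(500,304),interpolation=2)
c=np.zeros((594,780,3),np.uint8);c[:290]=A;c[290:,:500]=B; cv2.imwrite("pics/crop1.png",c)
E
python3 m.py
```

```text
top col (array([441.8, 260.2]), np.float32(74.5), np.float32(159.3), np.float32(43.6)) [20.  30.4 40.2]
holder (array([ 568.4, -155.1]), np.float32(84.7), np.float32(387.3), np.float32(90.5)) (array([ 518, 1085,  540,  181,   66,   51,   57,   89,  122,  141,  371,
        190,   20,    7,   10,   80,   52]), array([ 10,  18,  26,  34,  42,  50,  58,  66,  74,  82,  90,  98, 106,
       114, 122, 130, 138, 146]))
knob 118 [431.8 215.6] (array([ 554.7, -294.4]), np.float32(-82.7), np.float32(62.6), np.float32(13.8)) [131.7 137.4 142.3]
vblocks 44 [352.5 209.3] (array([575.5, -81.7]), np.float32(-4.5), np.float32(46.4), np.float32(6.5)) [56.8 69.8 76.9]
vblocks 54 [375.7 212.1] (array([ 568. , -148.2]), np.float32(-4.2), np.float32(46.6), np.float32(9.4)) [56.  69.7 78. ]
block tops 279 [324.4 206.2] (array([580.1,  -7.7]), np.float32(-5.6), np.float32(59.0), np.float32(54.9)) [ 89.4  98.7 103.1]
block tops 344 [427.8 217. ] (array([ 555.6, -293.3]), np.float32(-3.1), np.float32(64.2), np.float32(60.6)) [88.  93.  98.5]
block tops 22 [411. 215.] (array([ 562.2, -249.2]), np.float32(-80
[... 1105 characters left out ...]
557.5, -293.8]), np.float32(-3.5), np.float32(64.7), np.float32(61.7)) [87.  94.1 98.9]
block tops 17 [225.6 235.6] (array([ 559.6, -245. ]), np.float32(56.1), np.float32(19.2), np.float32(15.5)) [85.8 86.8 92.5]
block tops 211 [304.3 253.8] (array([580.6,  -0.6]), np.float32(-3.5), np.float32(59.0), np.float32(40.3)) [ 94.7 100.3 103.9]
block tops 22 [292.9 253.5] (array([581.2, -32.3]), np.float32(11.6), np.float32(26.9), np.float32(11.7)) [85.6 89.1 93.7]
rail 1807 [250.5 253.7] (array([ 565.7, -177.8]), np.float32(85.7), np.float32(347.3), np.float32(92.4)) [16.6 23.3 36.9]
rail 26 [309.3 268.3] (array([584.6,  18.4]), np.float32(-5.5), np.float32(43.4), np.float32(4.0)) [14.2 20.  40.8]
```

View pics/crop1.png

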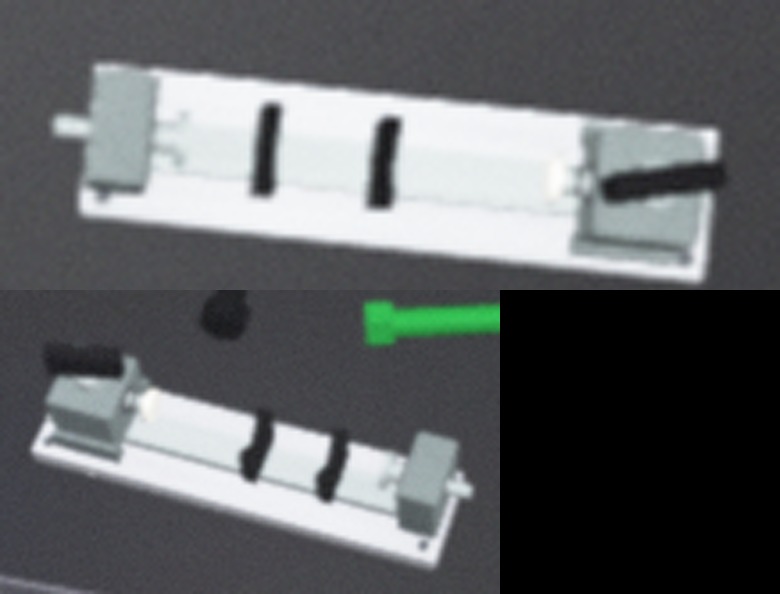

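The crop confirms the layout. Both views put the cradle at about (572,-115) with the rail axis at 84.8°. The knob is at about (555.2,-294.6) with its bar at 97.5°, which makes its angle about 1.70, so it is clamped. Next: fit the column axis and pick it up.

```bash
cat > pick.py <<'E'
from h import *
import pickle
C=[]
for n in("top","scene"):
    d=pickle.load(open(n+"0.pkl","rb")); P=pts(d); g=d["color"].max(2); z=P[...,2]
    m=(abs(P[...,0]-438)<70)&(abs(P[...,1]-260)<105)&(z>14)&(z<60)&(g>90)
    nl,l,s,_=cv2.connectedComponentsWithStats(m.astype(np.uint8)); q=P[l==1+s[1:,4].argmax()][:,:2]
    c=q.mean(0); ax=np.linalg.svd(q-c,full_matrices=False)[2][0]; ax*=np.sign(ax[1])
    t=(q-c)@ax; s2=(q-c)@[-ax[1],ax[0]]
    mid=c+ax*(t.min()+t.max())/2
    C.append([*mid,np.degrees(np.arctan2(ax[1],ax[0]))]); print(n,np.round(C[-1],1),np.ptp(t).round(1),np.percentile(s2,[2,98]).round(1))
x,y,a=np.mean(C,0); print(x,y,a)
o=down(np.radians(a))
move_gripper(70)
movep([x,y,120],o); move_straight([x,y,11],rate=120,stop_force=15)
print(current_tool_pos(),current_wrist_force()); move_gripper(10)
print(current_finger_gap()); move_straight([x,y,150],rate=150); print(current_finger_gap(),current_wrist_force(),current_clock())
for n in("top","scene"):
    d=cam(n); pickle.dump(d,open(n+"1.pkl","wb"))
    cv2.imwrite(f"pics/{n}1.png",d["color"])
E
python3 pick.py
```

```text
top [442.5 260.5  74.4] 160.3 [-19.6  20.1]
scene [447.5 258.4  74. ] 159.9 [-15.   17.2]
444.9719970061807 259.44278661115237 74.21332518073888
[445.70794576 259.8542715   11.92503572] [-0.12226873 -0.10367669  0.56508355]
25.33415418400545
24.96119956126932 [ 0.10343781  0.86895334 -5.41435078] 5.1417
```

```bash
cat > lay.py <<'E'
from h import *
import pickle
ya=np.radians(84.8); ax=np.array([np.cos(ya),np.sin(ya)]); c=np.array([572,-115.])-7*ax; o=down(ya)
move_straight([445,259,190]); movep([*c,190],o); move_straight([*c,100],rate=120); hold(.2)
print(current_tool_pos(),current_finger_gap())
s=move_straight([*c,67.5],rate=40,stop_force=6); print(s,current_tool_pos(),current_wrist_force())
move_gripper(50); hold(.2); print(current_wrist_force())
move_straight([*c,190],rate=200); movep([480,120,230],o); print(current_clock())
for n in("top","scene"):
    d=cam(n); pickle.dump(d,open(n+"2.pkl","wb"))
    P=pts(d); g=d["color"].max(2); z=P[...,2]; r=P[...,:2]-[572,-115]; u=r@ax; v=r@[-ax[1],ax[0]]
    m=(abs(u)<95)&(abs(v)<35)&(z>60)&(z<100)&(g>75)
    nl,l,st,_=cv2.connectedComponentsWithStats(m.astype(np.uint8))
    for b in((-90,-55),(-25,25),(55,90)):
        k=m&(u>b[0])&(u<b[1]); print(n,b,"u",np.percentile(u[k],[1,99]).round(1),"v",np.percentile(v[k],[5,50,95]).round(1),"z",np.percentile(z[k],[50,90,98]).round(1))
a=cv2.imread; A=pickle.load(open("top2.pkl","rb"))["color"][180:245,300:455]; B=pickle.load(open("scene2.pkl","rb"))["color"][205:290,185:325]
o=np.zeros((594,780,3),np.uint8); o[:290]=cv2.resize(A,(780,327),interpolation=2)[:290]; o[290:,:500]=cv2.resize(B,(500,304),interpolation=2); cv2.imwrite("pics/crop2.png",o)
E
python3 lay.py
```

```text
[ 572.05970514 -122.19840444  101.28233121] 25.260967891063224
False [ 571.65422377 -121.99159472   67.71105506] [ 0.72355249  0.18778545 -4.8901735 ]
[ 0.19331394 -0.63894804 -0.09172832]
11.7833
top (-90, -55) u [-85.6 -55.9] v [-18.1   2.1  19.3] z [89.9 95.7 97.9]
top (-25, 25) u [-24.2  24.6] v [-11.2   0.9  11.6] z [85.  89.8 92.3]
top (55, 90) u [55.7 89.2] v [-17.7   2.1  18.4] z [89.  95.7 98.3]
scene (-90, -55) u [-86.8 -55.5] v [-19.8  -7.7  14.4] z [89.8 95.7 98.1]
scene (-25, 25) u [-24.7  24. ] v [-13.1  -5.3   8.1] z [85.7 90.9 92.3]
scene (55, 90) u [55.5 89.1] v [-19.7  -5.6  13. ] z [86.9 95.1 98.1]
```

View pics/crop2.png

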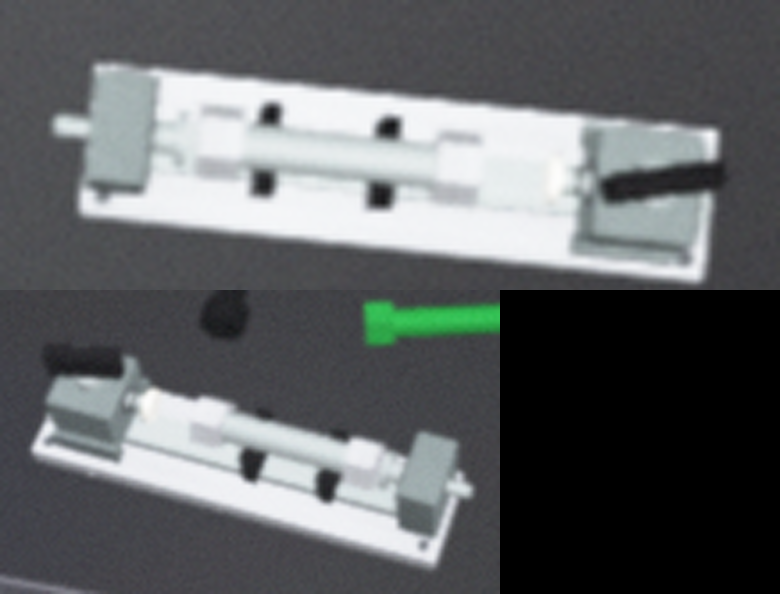

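The column lies in both V-blocks: its tube runs between the blocks and its centre is at about cradle x = -6 mm. Next I'll free the knob and check it before sliding.

```bash
cat > free.py <<'E'
from h import *
import pickle
k=np.array([555.3,-294.4]); y0=np.radians(97.5); y1=np.radians(176)
move_gripper(50); movep([*k,190],down(y0)); move_straight([*k,112],rate=120,stop_force=15)
print(current_tool_pos(),current_wrist_force()); move_gripper(5); hold(.2); print(current_finger_gap(),current_wrist_force())
for f in(.5,1):
    move_straight([*k,112],down(y0+f*(y1-y0)),rate=60); print(current_tool_pos(),current_wrist_force(),current_torque(),np.degrees(R.from_quat(current_eef_rot()).as_matrix()[:2,0]@[1,1j] if 0 else np.arctan2(*R.from_quat(current_eef_rot()).as_matrix()[[1,0],0])),current_clock())
print(current_finger_gap(),current_qpos())
d=cam("scene"); cv2.imwrite("pics/s3.png",cv2.resize(d["color"][150:300,150:350],(800,600),interpolation=2))
E
python3 free.py
```

```text
[ 555.86701456 -294.48162597  112.97022165] [ 0.19482207 -0.60755235 -0.07287467]
21.036869102009895 [1.2460176  0.48393779 2.74692693]
[ 555.28037687 -294.73543522  112.44720504] [ 0.07001267 -1.7018854   3.78178738] [-0.13763669  0.04048431 -0.12365799] 136.67853393228046 16.1
[ 555.16574988 -294.80193044  112.41125414] [-0.47250139 -1.11462117  4.94303416] [-0.22293999  0.28455834 -0.20528916] 175.91089623580194 16.9333
21.020165101606608 [-5.77937482e-01  2.98540252e-01  1.32456264e+00 -6.95015769e-04
  1.51808800e+00 -2.07732900e+00]
```

View pics/s3.png

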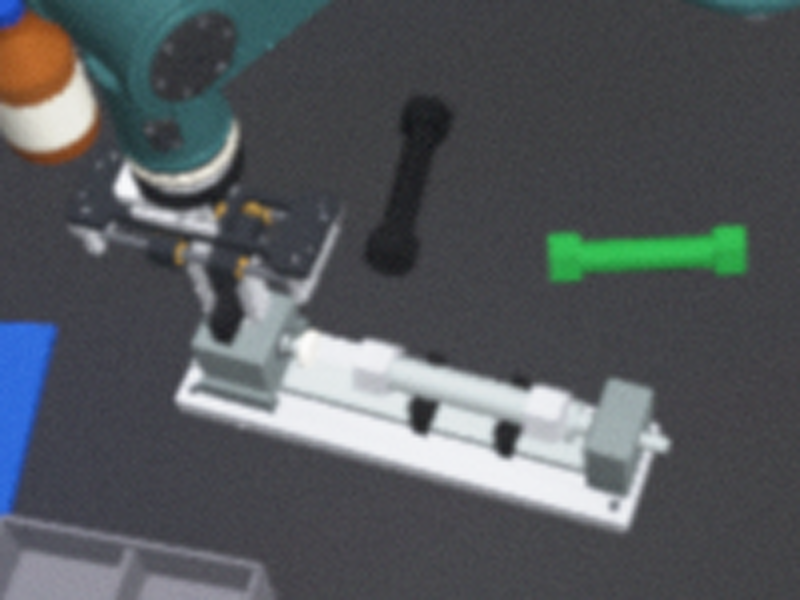

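The scene view shows the bar now across the rail at (225,310), gripped, with the column still in the V-blocks at (450,385). Next I'll slide, watching the force.

```bash
cat > slide.py <<'E'
from h import *
ya=np.radians(84.8); ax=np.array([np.cos(ya),np.sin(ya),0]); k=np.array([555.3,-294.4,112.])
def st(l): p=current_tool_pos(); print(l,"s",round((p-k)@ax,1),"F",round(current_wrist_force()@ax,2),current_wrist_force().round(1),"gap",round(current_finger_gap(),1),"t",round(current_clock(),1))
if __name__=="__main__":
    st("start")
    for s in(12,24):
        print(move_straight(k+ax*s,rate=40,stop_force=8)); st(s)
    print(move_straight(k+ax*80,rate=15,stop_force=9)); st("contact"); hold(.2); st("held")
E
python3 slide.py
```

```text
start s -0.3 F -1.19 [-1.5 -1.1  5. ] gap 21.4 t 17.0
False
12 s 12.7 F 1.17 [-1.4  1.3  5. ] gap 21.1 t 17.4
False
24 s 24.7 F 0.6 [-0.2  0.6  5.8] gap 21.0 t 17.9
True
contact s 48.1 F -6.8 [-2.1 -6.6  6.2] gap 19.7 t 19.9
held s 47.6 F -6.93 [-1.6 -6.8  7.2] gap 15.9 t 20.1
```

```bash
cat > push.py <<'E'
from slide import *
s=(current_tool_pos()-k)@ax
while True:
    s+=1.5; move_straight(k+ax*s,rate=15,stop_force=8); hold(.1); st("push")
    if current_wrist_force()@ax<-12.3 or s>66: break
hold(.3); st("end")
E
python3 push.py
```

```text
push s 47.3 F -6.08 [-1.8 -5.9  9.8] gap 15.5 t 20.4
push s 48.4 F -6.54 [-2.9 -6.3  8.8] gap 16.0 t 20.8
push s 49.5 F -8.98 [-3.2 -8.7 10. ] gap 15.6 t 21.1
push s 50.5 F -7.97 [-3.  -7.7  9.6] gap 15.8 t 21.5
push s 51.6 F -10.32 [ -3.5 -10.    8.8] gap 16.0 t 21.8
push s 52.6 F -10.77 [ -2.6 -10.6   8.3] gap 15.9 t 22.2
push s 53.7 F -12.14 [ -2.8 -11.9   8.9] gap 15.7 t 22.5
push s 54.6 F -13.72 [ -3.1 -13.5   9.1] gap 16.1 t 22.9
end s 54.6 F -12.5 [ -3.3 -12.2   7.8] gap 15.9 t 23.2
```

The nose is in by about half: the force slope is about 1 N/mm, and the roughly 12.5 N at the tool includes about 1–2 N of friction. Now I'll clamp while keeping the same commanded position.

```bash
cat > lock.py <<'E'
from slide import *
p=k+ax*59.6
yaw=lambda: np.degrees(np.arctan2(*R.from_quat(current_eef_rot()).as_matrix()[[1,0],0]))
for y in(160,145,130,115,97):
    move_straight(p,down(np.radians(y)),rate=40); st(round(yaw(),1)); print(current_torque().round(2))
E
python3 lock.py
```

```text
159.8 s 54.6 F -11.93 [ -3.7 -11.6   8.1] gap 15.8 t 23.6
[-1.93  0.53 -0.16]
144.8 s 54.6 F -12.76 [ -2.8 -12.6   8.4] gap 16.1 t 24.0
[-1.94  0.53 -0.16]
129.8 s 54.7 F -10.86 [ -3.  -10.6   7.3] gap 15.9 t 24.4
[-1.98  0.6  -0.11]
114.8 s 54.7 F -11.0 [ -1.7 -10.9   8.5] gap 16.1 t 24.8
[-1.94  0.6  -0.1 ]
96.8 s 54.8 F -11.13 [ -1.4 -11.    8.1] gap 15.7 t 25.3
[-1.98  0.66 -0.12]
```

```bash
cat > rel.py <<'E'
from slide import *
import pickle
p=current_tool_pos(); move_gripper(50); hold(.2); st("released")
q=current_tool_pos(); move_straight([q[0],q[1],200],rate=150); movep([480,120,230],down(ya)); st("away")
P0=None
for n in("top","scene"):
    d=cam(n); P=pts(d); g=d["color"].max(2); z=P[...,2]; r=P[...,:2]-[572,-115]; u=r@ax[:2]; v=r@[-ax[1],ax[0]]
    for nm,m in(("knob",(g<75)&(z>105)&(z<150)&(abs(u+124)<60)&(abs(v)<50)),("tailtop",(g>75)&(abs(z-94)<7)&(abs(u+130)<50)&(abs(v)<40)&(u<-96)),("hexT",(g>75)&(z>70)&(z<100)&(u>-88)&(u<-52)&(abs(v)<24)),("tube",(g>75)&(z>70)&(z<100)&(abs(u)<25)&(abs(v)<20))):
        w=np.c_[u[m],v[m]].astype(np.float32); b=cv2.minAreaRect(w); print(n,nm,len(w),np.round(b[0],1),np.round(b[1],1),round(b[2],1),np.percentile(u[m],[2,98]).round(1),"z",np.percentile(z[m],[50,95]).round(1))
    pickle.dump(d,open(n+"4.pkl","wb"))
A=pickle.load(open("top4.pkl","rb"))["color"][180:245,300:455]; B=pickle.load(open("scene4.pkl","rb"))["color"][205:290,185:325]
o=np.zeros((594,780,3),np.uint8); o[:290]=cv2.resize(A,(780,327),interpolation=2)[:290]; o[290:,:500]=cv2.resize(B,(500,304),interpolation=2); cv2.imwrite("pics/crop4.png",o)
E
python3 rel.py
```

```text
released s 59.7 F 0.59 [-0.   0.6  0.6] gap 50.1 t 26.2
away s 405.2 F -0.07 [ 0.9 -0.2  0.4] gap 50.1 t 28.3
top knob 106 [-123.9    1.3] [60.1 13. ] 12.1 [-151.9  -95.3] z [137.4 141.3]
top tailtop 325 [-1.261e+02 -1.000e-01] [60.1 64.5] 0.3 [-154.3  -97.1] z [93.6 98.5]
top hexT 172 [-69.4  -1.3] [35.2 43.5] 6.1 [-85.8 -53.3] z [89.4 96.3]
top tube 161 [ 0.  -0.7] [25.9 49.8] 89.4 [-23.9  23.7] z [84.7 90.8]
scene knob 165 [-1.253e+02 -1.000e-01] [62.8 20.4] 12.3 [-152.3  -95.1] z [135.8 142.3]
scene tailtop 220 [-126.7   -0.6] [63.9 60.7] 88.7 [-154.9  -96.8] z [94.2 98.6]
scene hexT 142 [-69.6   0.2] [35.2 42.6] 0.8 [-85.8 -53.5] z [90.5 97.2]
scene tube 139 [-0.2 -1.6] [49.4 25.2] 0.5 [-23.6  23.5] z [85.8 90.8]
```

View pics/crop4.png

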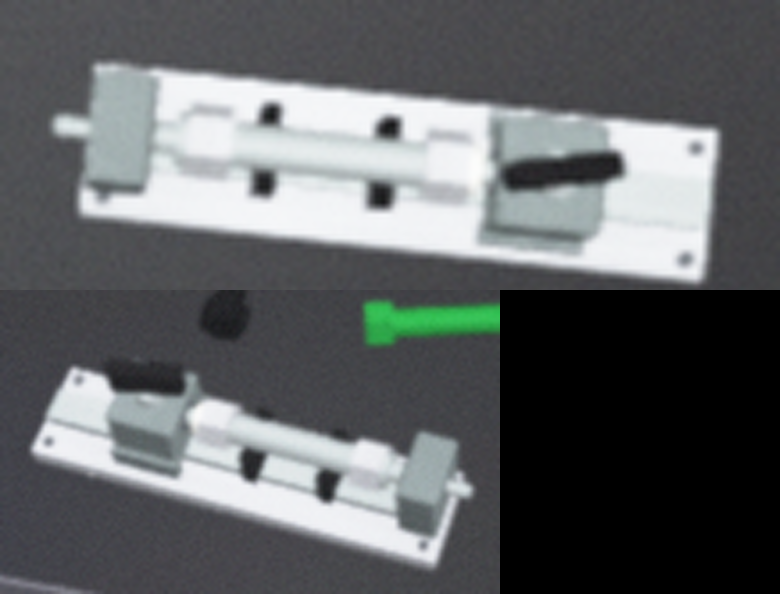

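```bash
python3 -c "
from h import *
finish_job(); print(current_clock())"
```

```text
the job is handed in; nothing more can be done
the job is handed in; nothing more can be done
```

I laid the long column in both V-blocks, freed the tailstock, pushed the column home with it, locked the knob and handed the job in at about 28 s of the 54 s allowed. `finish_job()` gives no verdict, so I don't know whether it was judged a pass.

- **Laying:** after placing, the column's centre was at about cradle x = -6 mm, with the tube in both V-blocks in both views.
- **Pushing home:** I turned the knob from about 1.70 to about 0.33 rad and slid the tailstock about 54.6 mm. The force rose at about 1 N/mm to about 12.5 N at the tool. I put the nose force at about 11–12 N, with the nose about 8 mm in.
- **Locking:** I clamped the knob at about 1.71 rad. After I let go, both views showed the bar at that angle. The tailstock stood at cradle x ≈ -126 mm, where I had left it.
- **Column at the end:** the column was still in both V-blocks. I put its centre at about x = 0 to +1 mm from the tailstock position and nose force, not from a direct measurement.

**Checks that were weak or disagreed:**
- **Knob grip:** the first grip on the knob read 21 mm instead of 16, so the bar was held slightly skewed. It had squared up to 16 mm once the nose met the column, before the pressing and clamping.
- **Column position before the pick:** the two cameras differed by about 5 mm. I used the average, and the grasp held.
- **Bystanders:** I did not re-measure them at the end. No unexpected contact force showed up during the run.

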